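Ice stones from the turntable scoop to the bucket

TASK

Lift the black ice scoop, with its five whisky stones still in it, off the freely spinning turntable by its handle, tip all five stones into the copper ice bucket, then lay the empty scoop flat in the middle of the bamboo tray. The turntable may turn, but the two glasses on it must stay standing on it; do not knock over or shift the bucket or anything else on the bar.

Things in the scene. Friction and masses are not known exactly. Their poses are not given: they have to be found in the camera images.
- scoop: Matte black ice scoop, 200 mm long, flat underside, lying loaded on the turntable. Origin: on the underside, below the pan's middle; x to the open nose, z up. Pan 100 mm long (x -50 to +50), 72 mm wide, walls and floor 4 mm; sides 40 mm high, falling to 22 mm from x = +14 to the nose; back wall 40 mm high at x = -50; front fully open, no lip. About 0.14 kg empty.
- scoop_grip (a point): Good place to grip, across the handle's 22 mm width: on its centre line at x = -92, y = 0, z = 36 mm in the scoop's frame (same axes). The handle is straight, flat-sided, 22 mm wide (y) and 22 mm deep, x = -50 to -153 mm; its centre line rises backwards from 29 to 43 mm above the underside (8 degrees); free space beneath.
- scoop_load (a point): Point in the middle of the loaded stones: x = -10, y = 0, z = 16 mm in the scoop's frame.
- scoop_mid (a point): Middle of the whole scoop's length: x = -50, y = 0, z = 4 mm in the scoop's frame.
- stone0_center (a point): Centre of whisky stone 0: pale marble cube, 24 mm, rounded edges, about 28 g; starts loose in the scoop's pan.
- stone1_center (a point): Centre of whisky stone 1: pale marble cube, 24 mm, rounded edges, about 28 g; starts loose in the scoop's pan.
- stone2_center (a point): Centre of whisky stone 2: pale marble cube, 24 mm, rounded edges, about 28 g; starts loose in the scoop's pan.
- stone3_center (a point): Centre of whisky stone 3: pale marble cube, 24 mm, rounded edges, about 28 g; starts loose in the scoop's pan.
- stone4_center (a point): Centre of whisky stone 4: pale marble cube, 24 mm, rounded edges, about 28 g; starts loose in the scoop's pan.
- turntable: Turntable (lazy Susan): fixed foot, with a round pale wooden disc, 320 mm across, brass band on its edge, that spins freely about the vertical axis through the origin. Origin on the table under the axis; the disc's upper face is 34 mm above it.
- disc (a joint): Angle of the turntable's disc, rad, 0 at the start, grows anticlockwise from above; almost no friction.
- bucket: Copper ice bucket, an open round vessel 85 mm high, 144 mm across the rim outside, wall 4 mm, narrowing a little downwards; loose, 0.6 kg. Origin: centre of its underside, z up.
- tray: Bamboo tray, fixed, 270 x 170 mm outside (long along its x), rim 18 mm high, wall 8 mm, floor 8 mm thick (inner floor 8 mm above the table). Origin: centre of the underside.
- tumbler_a: Smoky grey glass tumbler standing on the turntable beside the scoop's pan: 72 mm across the rim, 88 mm high. Origin: centre of its underside.
- tumbler_b: Second such tumbler, standing on the turntable beside the scoop's handle.
- tumbler_c: Third such tumbler, standing on a white coaster (100 mm across, 8 mm thick) on the table.
- decanter: Empty clear teardrop decanter, 112 mm across low down, thin neck, 200 mm high. Origin: centre of its underside.
- olive_jar: Green glass jar with a brass lid, 72 mm across, 100 mm high. Origin: centre of its underside.
- bitters: Amber bottle, 52 mm across, 150 mm high. Origin: centre of its underside.
Things that resemble listed ones, but are neither listed nor needed, are in the scene too. Leave any green or pink look-alike of the scoop alone.

How it is judged:
On the way, in this order (a step that is already met when the one before it is completed fails the run):
1. the scoop is lifted clear of the turntable with all five stones in it (z of scoop in the frame of turntable above 0.09 m and distance between each of stone0_center, stone1_center, stone2_center, stone3_center, stone4_center and scoop_load below 0.065 m), for 0.2 s.
2. all five stones are in the bucket (horizontal distance between each of stone0_center, stone1_center, stone2_center, stone3_center, stone4_center and bucket below 0.07 m and z of stone0_center in the frame of bucket between 0 and 0.085 m and z of stone1_center in the frame of bucket between 0 and 0.085 m and z of stone2_center in the frame of bucket between 0 and 0.085 m and z of stone3_center in the frame of bucket between 0 and 0.085 m and z of stone4_center in the frame of bucket between 0 and 0.085 m), for 0.2 s.
At the end, for the whole second after the job is handed in: All 5 stones in the bucket; scoop at rest, flat (7 deg) on the tray floor, its middle within 60 mm along and 55 mm across of the tray's centre; tumblers a, b standing on the turntable; all else upright; bucket, decanter, tumbler c, jar, bottle within 30 mm of their starts (all of step 2 and x of scoop_mid in the frame of tray between -0.06 and 0.06 m and y of scoop_mid in the frame of tray between -0.055 and 0.055 m and z of scoop in the frame of tray below 0.016 m and angle between scoop's own z axis and vertical below 0.12 rad and linear speed of scoop below 0.03 m/s and angle between each of tumbler_a, tumbler_b, tumbler_c, decanter, olive_jar, bitters, bucket's own z axis and vertical below 0.15 rad and horizontal distance between each of tumbler_a, tumbler_b and turntable below 0.15 m and z of each of tumbler_a, tumbler_b in the frame of turntable above 0.028 m and distance of each of tumbler_c, decanter, olive_jar, bitters, bucket from where it was at the start of the episode below 0.03 m); the robot touches nothing.
It fails at once if a glass, bottle, jar, the decanter or the bucket is tipped by more than 20 degrees (angle between any of tumbler_a, tumbler_b, tumbler_c, decanter, olive_jar, bitters, bucket's own z axis and vertical above 0.35 rad).
It fails at once if the bucket or a bystander on the table is shifted more than 30 mm (distance of any of tumbler_c, decanter, olive_jar, bitters, bucket from where it was at the start of the episode above 0.03 m).
It also fails if it takes over 58 s, if anything falls off the work surface, if the arm or the gripper's body presses on something with over 40 N, if the wrist force passes 120 N, or if a joint passes its speed limit or range.

ROBOT

A 6-joint arm with a two-finger parallel gripper is mounted at the origin on the work surface. World frame = base frame: x ahead of the robot, y to its left, z up, the work surface at z = 0. Lengths are in m, angles in rad, forces in N, time in s.
With the tool pointing down it reaches from about 0.35 to 0.85 m from the base axis. Payload 8.1 kg.
Tool frame: the origin (TCP) lies where the fingers leave the gripper's body, on its centre line; the fingertips stand 84 mm ahead of it and the grasp point (between the pads) lies 65 mm ahead of it; z points along the fingers, y is the line along which they close (so a half turn about z gives the same grasp; the last joint's range is limited). The gripper opens to 93 mm and grips with 3 to 60 N. Pads are 15 mm wide; open, the fingers measure 128 mm over their backs; the gripper's body (75 mm by 188 mm) begins 65 mm behind the grasp point.
Start: joints at [1.194, 0.13, 1.488, -0, 1.523, -0.085], TCP at [0.173, 0.575, 0.303] pointing down, gripper open.
Joint ranges: [-2.96, 2.96], [-0.89, 2.26], [0.02, 2.5], [-1.34, 4.48], [0, 2.73], [-2.66, 2.66]. Speed limits (rad/s): [2.39, 2.39, 2.79, 3.14, 3.14, 3.14].

INTERFACE

Orientations are given as a rotation vector (axis times angle).
In Python, from plant import robot gives the robot as it stands.
- The arm moves only by the shell command python3 -m jog 'ROWS' [FORCE]. ROWS is text: rows parted by semicolons, each of 5 numbers parted by spaces: the opening, from 0 (shut) to 1 (fully open), then the shift along the tool's x, y, z in m, then the turn about the tool's z in degrees. A call has 1 to 10 rows; each row shifts and turns the commanded pose from where the row before left it, along the tool's axes as they then stand; what a row does not reach is not made up. A row lasts 1/12 s, in which the tool goes at most 41.7 mm and 7.16 degrees, less where a joint would pass 70% of its speed; a pose out of reach is approached as far as the arm can. A call with a gripper value outside its range is refused whole. The fingers move at their own pace and stop on an object; FORCE is the grip in N (left out, the last holds). Time passes only in rows, so rows that do not move let the fingers close. It gives the time, the measured TCP pose, the force, the opening and the grip force at its end, in the units of the state.
- robot.read_state(): the state, without advancing time (a new reading comes with each control period).
- robot.read_camera(name): name is "scene" or "top" or "wrist"; returns a dict with "color" (420x560x3 uint8, red, green, blue), "intrinsics" (3x3 intrinsics, pixels), "pose" (4x4, takes a point from camera to world coordinates); the wrist camera has in their place "tool_from_camera" (4x4, takes a point from camera to tool coordinates, whose origin is the TCP and whose axes are the flange's). Camera axes: x right, y down, z forward; pixel columns grow to the right and rows downward; lengths in m; the calibration is good to about 2 mm. The wrist camera is an equidistant fisheye: a pixel r from the principal point sees the ray r / f radians off the axis. A picture is of the moment at which its call begins: read the wrist's pose just before it. There is no depth.
- robot.close_job(): hands the job in; it is judged then, once.
The state is a dict: "t": time; "q": joint angles; "dq": joint speeds; "joint_torque": joint torques, N m; "tool_pos": TCP position; "orientation": TCP orientation; "force": force on the tool from outside, world axes, zero at the start; "wrist_torque": the same for the moment, N m; "opening": finger opening in m; "gripper_force": force on a finger pad.
Only numpy, scipy, OpenCV 4.12 (cv2) and the standard library are available. Lean on these libraries where they do the work, as an engineer would, in place of code of your own. Each camera call takes 0.05 s, during which the arm holds its last target. There are 200 camera calls.

## Working session

There is one attempt and no reset: what is moved stays moved. The work goes in short steps, Python scripts to look and compute and a shell command to move; the robot and the scene stay as the last step left them, time stands still between calls to the robot, and variables do not carry over. Pictures are saved under pics/ and viewed, at most 10 in all, crops included, and the job is handed in when it is done.

```bash
ls; mkdir -p pics
python3 - <<'E'
from plant import robot
import cv2,json
s=robot.read_state(); print({k:s[k] for k in('t','q','tool_pos','orientation','opening')})
for n in("top","scene"):
    c=robot.read_camera(n); cv2.imwrite(f"pics/{n}0.png",c["color"][:,:,::-1]); print(n,c["intrinsics"],c["pose"])
E
```

```text
pics
{'t': 0.0, 'q': array([ 1.19361184e+00,  1.31164315e-01,  1.48932516e+00, -1.38511894e-05,
        1.52296053e+00, -8.54296984e-02]), 'tool_pos': array([0.17242279, 0.5742488 , 0.30166022]), 'orientation': array([-4.56602494e-01, -3.10781594e+00,  2.84442763e-03]), 'opening': 0.09307536026838831}
top [[445.33922657   0.         274.34452607]
 [  0.         445.33922657 208.09824687]
 [  0.           0.           1.        ]] [[-0.02151209 -0.99845743  0.05118575  0.38430778]
 [-0.99976351  0.02164692  0.00208116  0.0589913 ]
 [-0.00318596 -0.05112888 -0.99868698  1.44857694]
 [ 0.          0.          0.          1.        ]]
scene [[400.6806297    0.         276.81189633]
 [  0.         400.6806297  209.03664883]
 [  0.           0.           1.        ]] [[ 0.8292853   0.43639659 -0.34906148  0.87217854]
 [ 0.55858498 -0.66564763  0.49486973 -0.48722485]
 [-0.01639249 -0.60536869 -0.79577637  0.98869476]
 [ 0.          0.          0.          1.        ]]
```

View pics/top0.png

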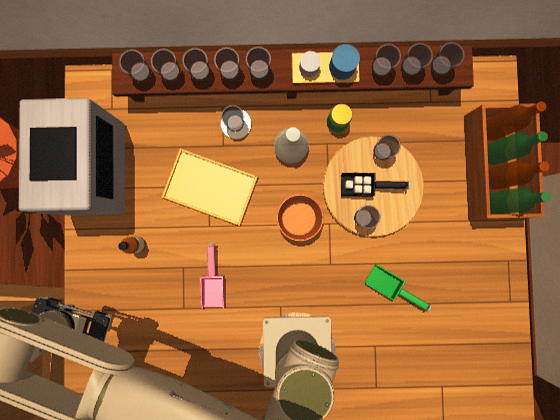

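View pics/scene0.png

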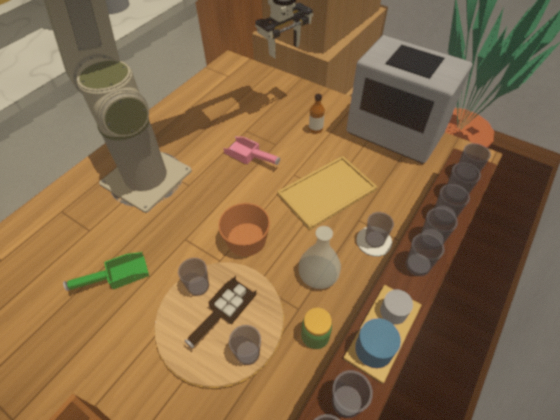

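The top view shows the black scoop at (357,184) on the disc at (374,187), handle pointing right. The tumblers are at (367,217) and (386,148), the bucket at (300,218) and the tray at (210,187). There are three scoops: black (357,184), green (395,287) and pink (212,280). Only the black one matches: it is matte black, loaded with stones and on the turntable. Next I measure by colour masks and check the scoop in one enlarged crop.

```bash
cat > h.py <<'E'
from plant import robot
import cv2, numpy as np
from scipy.spatial.transform import Rotation as R
def ray(c,uv):
    d=np.linalg.solve(c["intrinsics"],[uv[0],uv[1],1.]); T=c["pose"]; return T[:3,3],T[:3,:3]@d
def onplane(c,uv,z):
    o,d=ray(c,uv); return o+d*(z-o[2])/d[2]
def big(mask,box):
    m=np.zeros_like(mask); x0,y0,x1,y1=box; m[y0:y1,x0:x1]=mask[y0:y1,x0:x1]
    cs,_=cv2.findContours(m,cv2.RETR_EXTERNAL,cv2.CHAIN_APPROX_NONE); return max(cs,key=cv2.contourArea)
E
python3 - <<'E'
from h import *
c=robot.read_camera("top"); im=c["color"]; cv2.imwrite("pics/top1.png",cv2.resize(im[125:250,320:430,::-1],None,fx=5,fy=4.8,interpolation=cv2.INTER_CUBIC) if 0 else cv2.resize(im[130:245,265:430,::-1],None,fx=4.8,fy=4.8,interpolation=cv2.INTER_CUBIC))
hsv=cv2.cvtColor(im,cv2.COLOR_RGB2HSV); H,S,V=cv2.split(hsv)
P=lambda uv,z:np.round(onplane(c,uv,z),4)
blk=((V<60)).astype(np.uint8)
k=big(blk,(335,165,415,205)); p=k[:,0,:].astype(float)
print("scoop bbox",cv2.boundingRect(k))
# handle columns: x>380
ys,xs=np.nonzero(blk[165:205,335:415]); ys=ys+165.;xs=xs+335.
hm=[(u,ys[xs==u].mean(),ys[xs==u].max()-ys[xs==u].min()+1) for u in range(378,411) if (xs==u).any()]
print([tuple(np.round(a,1)) for a in hm])
print("pan cols",[(u,ys[xs==u].min(),ys[xs==u].max()) for u in range(338,380,3) if (xs==u).any()])
# bucket by hue
print("bucket px",hsv[218,300],hsv[205,282],"tray",hsv[187,210],"wood",hsv[270,300],"disc",hsv[160,350],"outer",hsv[215,345])
tb=((S>150)&(V>190)&(H>18)&(H<32)).astype(np.uint8)
k=big(tb,(150,140,270,235)); r=cv2.minAreaRect(k); print("tray",r,P(r[0],.018),[P(q,.018)[:2] for q in cv2.boxPoints(r)])
E
```

```text
scoop bbox (341, 173, 67, 24)
[(np.float64(378.0), np.float64(184.8), np.float64(6.0)), (np.float64(379.0), np.float64(184.8), np.float64(6.0)), (np.float64(380.0), np.float64(184.8), np.float64(6.0)), (np.float64(381.0), np.float64(184.8), np.float64(6.0)), (np.float64(382.0), np.float64(185.0), np.float64(6.0)), (np.float64(383.0), np.float64(185.0), np.float64(6.0)), (np.float64(384.0), np.float64(184.8), np.float64(6.0)), (np.float64(385.0), np.float64(184.8), np.float64(6.0)), (np.float64(386.0), np.float64(184.8), np.float64(6.0)), (np.float64(387.0), np.float64(184.8), np.float64(6.0)), (np.float64(388.0), np.float64(184.8), np.float64(6.0)), (np.float64(389.0), np.float64(184.8), np.float64(6.0)), (np.float64(390.0), np.float64(184.8), np.float64(6.0)), (np.float64(391.0), np.float64(184.8), np.float64(6.0)), (np.float64(392.0), np.float64(184.8), np.float64(6.0)), (np.float64(393.0), np.float64(184.5), np.float64(6.0)), (np.float64(394.0), np.float64(185.3), np.float64(7.0)), (np.float64(395.0), np.float64(185.3), np.float64(7.0)), (np.float64(396.0), np.float64(185.3), np.f
[... 882 characters left out ...]
np.float64(173.0), np.float64(195.0)), (359, np.float64(173.0), np.float64(195.0)), (362, np.float64(173.0), np.float64(196.0)), (365, np.float64(173.0), np.float64(196.0)), (368, np.float64(174.0), np.float64(196.0)), (371, np.float64(173.0), np.float64(196.0)), (374, np.float64(174.0), np.float64(188.0)), (377, np.float64(182.0), np.float64(187.0))]
bucket px [ 14 181 252] [  8 197  83] tray [ 25 122 254] wood [ 14 181 204] disc [ 18 148 245] outer [ 16 162 235]
tray ((243.55479431152344, 205.52056884765625), (4.447564125061035, 38.74061965942383), 20.556045532226562) [0.4681 0.1609 0.018 ] [array([0.4129, 0.1904]), array([0.5289, 0.1445]), array([0.5235, 0.1312]), array([0.4076, 0.1771])]
```

View pics/top1.png

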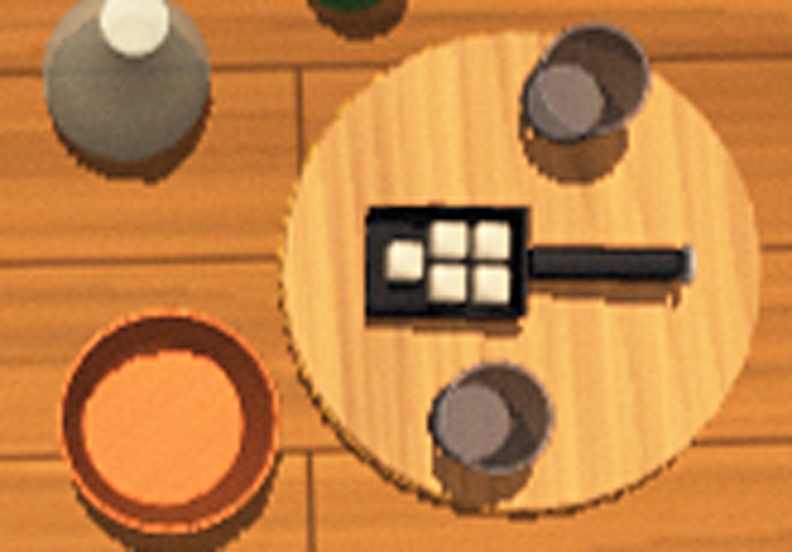

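The crop confirms the black scoop: five stones in the pan at crop (366–528, 207–325), handle out to crop (692,262). A tumbler stands on each side, with bases at top-view pixels (383,151) and (363,217).

Run:
```python
from h import *
c=robot.read_camera("top"); im=c["color"]; s=robot.read_camera("scene")
H,S,V=cv2.split(cv2.cvtColor(im,cv2.COLOR_RGB2HSV))
P=lambda uv,z:np.round(onplane(c,uv,z),4)
tb=((H>=21)&(H<32)&(V>150)).astype(np.uint8)
k=big(cv2.morphologyEx(tb,cv2.MORPH_CLOSE,np.ones((5,5))),(150,140,270,235)); r=cv2.minAreaRect(k); b=cv2.boxPoints(r); q=[P(a,.018)[:2] for a in b]
print("tray",r,P(r[0],.018),q,[np.linalg.norm(q[i]-q[i-1]).round(3) for i in range(4)])
for i in range(4):
  d=q[i]-q[i-1]; print(" edge ang",np.degrees(np.arctan2(d[1],d[0])).round(1))
print("disc c",P((374.2,186.7),.034),"diam",np.linalg.norm(P((325,186.7),.034)-P((423.3,186.7),.034)))
print("bucket rim",P((300,217.9),.085), "diam",np.linalg.norm(P((277.5,217.9),.085)-P((322.5,217.9),.085)))
for n,bb,rr in(("b",(382.7,150.8),(388.3,146.7)),("a",(363.3,217.5),(368.1,216.5))): print(n,P(bb,.037),P(rr,.122))
zt=.034
print("handle end",P((408.5,184.8),zt+.054),"handle root",P((375,184.8),zt+.040),"mid",P((388,184.8),zt+.047),P((400,184.8),zt+.049))
print("pan nose L/R",P((341.2,173),zt+.022),P((341.2,197.5),zt+.022),"pan back",P((375,173),zt+.04),P((375,197.5),zt+.04))
print("decanter",P((291,150),.05),"jar lid",P((341,117),.1),"tumC",P((235,122),.01),"bitters top",P((122,244),.15))
# scene cross-check: project predicted grip & bucket rim
K=s["intrinsics"];T=np.linalg.inv(s["pose"])
for n,p in(("disc",P((374.2,186.7),.034)),("bucket",P((300,217.9),.085)),("hend",P((408.5,184.8),zt+.045))):
  x=T[:3,:3]@p+T[:3,3]; print(n,(K@x/x[2])[:2])
```

```text
tray ((209.02493286132812, 186.26522827148438), (82.04727172851562, 50.96459197998047), 20.095232009887695) [0.5327 0.2711 0.018 ] [array([0.5042, 0.424 ]), array([0.6585, 0.3659]), array([0.5613, 0.118 ]), array([0.408 , 0.1772])] [np.float64(0.265), np.float64(0.165), np.float64(0.266), np.float64(0.164)]
 edge ang 68.7
 edge ang -20.6
 edge ang -111.4
 edge ang 158.9
disc c [ 0.5182 -0.2576  0.034 ] diam 0.31297388069933246
bucket rim [ 0.4224 -0.0161  0.085 ] diam 0.1377305340147928
b [ 0.6323 -0.2878  0.037 ] [ 0.6294 -0.2842  0.122 ]
a [ 0.4207 -0.2192  0.037 ] [ 0.4212 -0.2168  0.122 ]
handle end [ 0.5166 -0.3507  0.088 ] handle root [ 0.5202 -0.2513  0.074 ] mid [ 0.5187 -0.2898  0.081 ] [ 0.5177 -0.3261  0.083 ]
pan nose L/R [ 0.5615 -0.1505  0.056 ] [ 0.4844 -0.1483  0.056 ] pan back [ 0.5569 -0.2525  0.074 ] [ 0.4808 -0.25    0.074 ]
decanter [0.6389 0.0052 0.05  ] jar lid [ 0.7283 -0.1483  0.1   ] tumC [0.7425 0.1845 0.01  ] bitters top [0.3559 0.5073 0.15  ]
disc [216.67095202 317.80325849]
bucket [242.4909176  222.46758262]
hend [187.17275538 343.55785014]
```

Measurements agree with the given sizes: scoop 0.20 m, disc 0.313 m, tray 0.265×0.165 m, bucket rim 0.138 m. The scoop's yaw is about 88°, with the grip near (0.519, -0.291, 0.070). I'll turn the tool by 75°, then move over.

```bash
python3 -m jog '0.6 0 0 0 6.8;0.6 0 0 0 6.8;0.6 0 0 0 6.8;0.6 0 0 0 6.8;0.6 0 0 0 6.8;0.6 0 0 0 6.8;0.6 0 0 0 6.8;0.6 0 0 0 6.8;0.6 0 0 0 6.8;0.6 0 0 0 6.8'; python3 -m jog '0.6 0 0 0 7;0.6 -0.034 0.024 0 0;0.6 -0.034 0.024 0 0;0.6 -0.034 0.024 0 0;0.6 -0.034 0.024 0 0;0.6 -0.034 0.024 0 0;0.6 -0.034 0.024 0 0;0.6 -0.034 0.024 0 0;0.6 -0.034 0.024 0 0;0.6 -0.034 0.024 0 0'; python3 -m jog '0.6 -0.034 0.024 0 0;0.6 -0.037 0.0124 0 0;0.6 -0.037 0.0124 0 0;0.6 -0.037 0.0124 0 0;0.6 -0.037 0.0124 0 0;0.6 -0.037 0.0124 0 0;0.6 -0.037 0.0124 0 0;0.6 -0.037 0.0124 0 0;0.6 -0.037 0.0124 0 0;0.6 -0.037 0.0124 0 0'
```

```text
t: 1.08
tool_pos: [0.1725, 0.5746, 0.3025]
orientation: [2.123, 2.315, -0.001]
force: [0.3, 0.2, -0.1]
opening: 0.0562
gripper_force: 0.0
t: 1.92
tool_pos: [0.3799, 0.2605, 0.3029]
orientation: [2.254, 2.188, 0.001]
force: [1.2, 0.2, 0.5]
opening: 0.0555
gripper_force: 0.0
t: 2.75
tool_pos: [0.504, -0.1107, 0.3028]
orientation: [2.254, 2.187, 0.0]
force: [0.2, 1.0, -0.1]
opening: 0.0558
gripper_force: 0.0
```

```bash
python3 -m jog '0.6 -0.036 0.004 0 0;0.6 -0.036 0.004 0 0;0.6 -0.036 0.004 0 0;0.6 -0.036 0.004 0 0;0.6 -0.036 0.004 0 0;0.6 0 0 0.04 0;0.6 0 0 0.04 0;0.6 0 0 0 0'
python3 - <<'E'
from h import *
s=robot.read_state(); print(s["tool_pos"],s["orientation"])
w=robot.read_camera("wrist"); print(w["intrinsics"],w["tool_from_camera"])
cv2.imwrite("pics/w0.png",w["color"][:,:,::-1])
E
```

```text
t: 3.42
tool_pos: [0.5146, -0.2875, 0.2136]
orientation: [-2.247, -2.177, 0.004]
force: [-1.2, 1.6, -2.1]
opening: 0.056
gripper_force: 0.0
[ 0.51456415 -0.28754984  0.21359469] [-2.24668663 -2.17702622  0.00422832]
[[325.1922621    0.         278.21148792]
 [  0.         325.1922621  212.54747853]
 [  0.           0.           1.        ]] [[-8.61130071e-04 -9.68213966e-01 -2.50121919e-01  6.96045882e-02]
 [ 9.99999138e-01 -1.08165634e-03  7.44218839e-04 -5.37036667e-04]
 [-9.91109033e-04 -2.50121062e-01  9.68214063e-01 -8.24177179e-02]
 [ 0.00000000e+00  0.00000000e+00  0.00000000e+00  1.00000000e+00]]
```

View pics/w0.png

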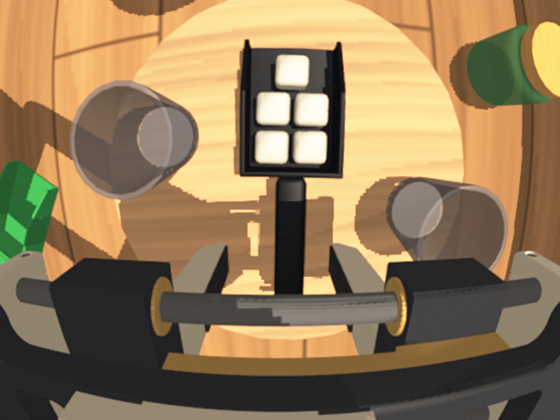

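The wrist view shows the handle at column 290 between the open fingers, root at (290,180), and five stones in the pan. The tumblers are clear on both sides.

```bash
cat >> h.py <<'E'
def wplane(w,s,uv,z):
    K=w["intrinsics"]; a=np.array([uv[0]-K[0,2],uv[1]-K[1,2]]); r=np.linalg.norm(a); t=r/K[0,0]
    d=np.r_[a/r*np.sin(t),np.cos(t)]; M=w["tool_from_camera"]; Rt=R.from_rotvec(s["orientation"]).as_matrix()
    o=Rt@M[:3,3]+s["tool_pos"]; d=Rt@M[:3,:3]@d; return o+d*(z-o[2])/d[2]
E
python3 - <<'E'
from h import *
s=robot.read_state(); w=robot.read_camera("wrist"); print(s["tool_pos"])
V=cv2.cvtColor(w["color"],cv2.COLOR_RGB2HSV)[:,:,2]
for v in(195,215,240,265,285):
    x=np.nonzero(V[v,262:318]<70)[0]+262; print(v,x.min(),x.max(),wplane(w,s,((x.min()+x.max())/2,v),.083).round(4))
for uv,z in(((241,175),.074),((341,177),.074),((243,60),.056),((342,60),.056)): print(uv,wplane(w,s,uv,z).round(4))
E
```

```text
[ 0.51562715 -0.28760615  0.21746541]
195 275 302 [ 0.5219 -0.2611  0.083 ]
215 275 303 [ 0.5219 -0.2752  0.083 ]
240 274 302 [ 0.5208 -0.2934  0.083 ]
265 274 301 [ 0.52   -0.3126  0.083 ]
285 273 300 [ 0.5189 -0.3289  0.083 ]
(241, 175) [ 0.489  -0.2475  0.074 ]
(341, 177) [ 0.5596 -0.2508  0.074 ]
(243, 60) [ 0.4915 -0.162   0.056 ]
(342, 60) [ 0.5656 -0.1634  0.056 ]
```

```bash
python3 -m jog '0.6 -0.003 0.0045 0.02 0;0.6 0 0 0.02 0;0.6 0 0 0.02 0;0.6 0 0 0.019 0;0.6 0 0 0 0;0.6 0 0 0 0'; python3 -m jog '0.15 0 0 0 0;0.1 0 0 0 0;0.1 0 0 0 0;0.1 0 0 0 0;0.1 0 0 0 0;0.1 0 0 0 0' 60
python3 - <<'E'
from h import *
w=robot.read_camera("wrist"); cv2.imwrite("pics/w1.png",w["color"][:,:,::-1]); s=robot.read_state(); print(s["opening"],s["gripper_force"],s["wrist_torque"])
E
```

```text
t: 4.02
tool_pos: [0.5237, -0.2922, 0.1458]
orientation: [2.253, 2.188, 0.0]
force: [-0.2, -0.7, 0.6]
opening: 0.0559
gripper_force: 0.0
t: 4.52
tool_pos: [0.5229, -0.2924, 0.1442]
orientation: [2.254, 2.188, -0.0]
force: [0.2, -0.6, 2.5]
opening: 0.0219
gripper_force: 60.0
0.021782458805586238 59.999510049819946 [-0.02559177  0.19043657  0.00033773]
```

View pics/w1.png

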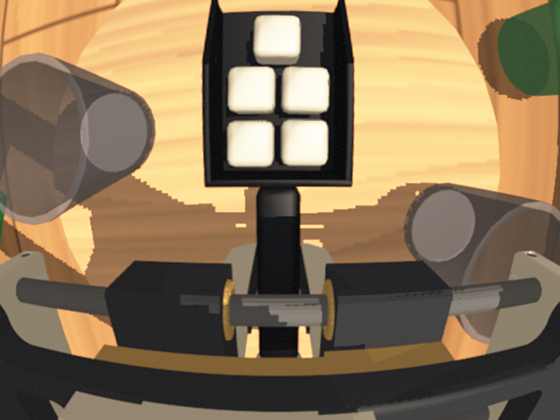

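The handle is clamped at 21.8 mm opening and 60 N, with all stones in the pan and the tumblers clear. Lifting gently.

```bash
python3 -m jog '0.1 0 0 -0.002 0;0.1 0 0 -0.004 0;0.1 0 0 -0.006 0;0.1 0 0 -0.01 0;0.1 0 0 -0.014 0;0.1 0 0 -0.016 0;0.1 0 0 -0.016 0;0.1 0 0 -0.012 0;0.1 0 0 -0.008 0;0.1 0 0 -0.004 0' 60; python3 -m jog '0.1 0 0 -0.004 0;0.1 0 0 -0.012 0;0.1 0 0 -0.016 0;0.1 0 0 -0.016 0;0.1 0 0 -0.012 0;0.1 0 0 -0.004 0;0.1 0 0 0 0;0.1 0 0 0 0' 60
python3 - <<'E'
from h import *
w=robot.read_camera("wrist"); c=robot.read_camera("scene"); cv2.imwrite("pics/w2.png",np.hstack([cv2.resize(w["color"],(400,300)),cv2.resize(c["color"][210:420,90:370],(400,300))])[:,:,::-1]); s=robot.read_state(); print(s["opening"],s["gripper_force"],s["wrist_torque"],s["force"])
E
```

```text
t: 5.4
tool_pos: [0.5235, -0.2927, 0.2382]
orientation: [2.252, 2.186, 0.001]
force: [-0.7, -1.0, -2.9]
opening: 0.0217
gripper_force: 60.0
t: 6.07
tool_pos: [0.5227, -0.2922, 0.2992]
orientation: [-2.254, -2.188, 0.0]
force: [0.2, 0.7, -2.4]
opening: 0.0214
gripper_force: 60.0
0.021641743247537447 59.99690651893616 [-0.25536963  0.08806872 -0.02180659] [-0.21886841  0.8100761  -3.37924195]
```

View pics/w2.png

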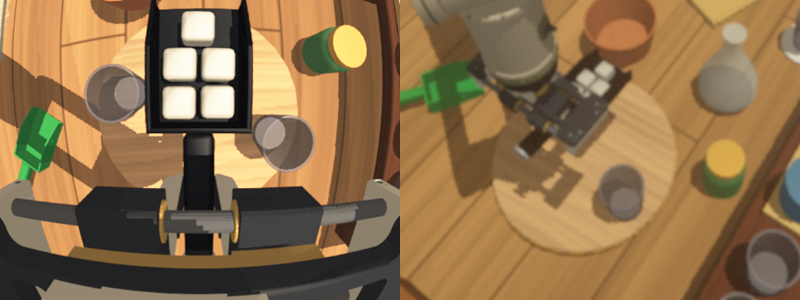

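Lift confirmed: all five stones are still in the level pan, both tumblers stand on the disc, and the wrist load is about 3 N. Now I move the grip about 113 mm short of the bucket's centre, at a height that lets the pan swing.

```bash
python3 -m jog '0.1 0.004 -0.003 -0.001 0;0.1 0.009 -0.006 -0.002 0;0.1 0.009 -0.006 -0.002 0;0.1 0.013 -0.009 -0.0025 0;0.1 0.013 -0.009 -0.0025 0;0.1 0.013 -0.009 -0.0025 0;0.1 0.013 -0.009 -0.0025 0;0.1 0.013 -0.009 -0.0025 0;0.1 0.013 -0.009 -0.0025 0;0.1 0.013 -0.009 -0.0025 0' 60; python3 -m jog '0.1 0.013 -0.009 -0.0025 0;0.1 0.013 -0.009 -0.0025 0;0.1 0.009 -0.006 -0.002 0;0.1 0.008 -0.005 -0.001 0;0.1 0.004 -0.002 0 0;0.1 0 0 0 0' 60
```

```text
t: 7.0
tool_pos: [0.4473, -0.176, 0.3216]
orientation: [-2.254, -2.187, 0.001]
force: [0.0, 0.7, -2.8]
opening: 0.0215
gripper_force: 60.0
t: 7.5
tool_pos: [0.4184, -0.1284, 0.3301]
orientation: [-2.254, -2.189, -0.0]
force: [0.5, -0.3, -2.8]
opening: 0.0213
gripper_force: 60.0
```

```bash
cat > tilt.py <<'E'
from h import *
s=robot.read_state(); w=robot.read_camera("wrist"); K=w["intrinsics"]; C=np.linalg.inv(w["tool_from_camera"])
def proj(p):
    q=C[:3,:3]@p+C[:3,3]; t=np.arctan2(np.hypot(*q[:2]),q[2]); return K[:2,2]+K[0,0]*t*q[:2]/np.hypot(*q[:2])
H,S,V=cv2.split(cv2.cvtColor(w["color"],cv2.COLOR_RGB2HSV))
b=((V<50)&(S<110)).astype(np.uint8); b[250:]=0
k=big(b,(150,0,410,250))[:,0,:]
for sd,m in(("L",k[k[:,0]<278]),("R",k[k[:,0]>278])):
    i=m[:,1].argmin(); print(sd,"top",m[i], "outer", m[:,0].min() if sd=="L" else m[:,0].max())
wh=((S<60)&(V>170)).astype(np.uint8); wh[260:]=0
n,_,st,ce=cv2.connectedComponentsWithStats(wh); print("white",[(int(st[i,4]),ce[i].round()) for i in range(1,n) if st[i,4]>150])
for d in(0,5,10,15,20,25,30,35,40,50,60,70):
    a=np.radians(d); print(d,[proj(np.array([x*np.cos(a)+z*np.sin(a),y,.074+x*np.sin(a)-z*np.cos(a)])).round().astype(int).tolist() for x,y,z in((142,-36,-14),(142,36,-14),(42,-36,4)) for x,y,z in[(x/1e3,y/1e3,z/1e3)]],end=";")
print(s["tool_pos"].round(4),s["wrist_torque"].round(3),s["force"].round(2))
E
python3 tilt.py
```

```text
L top [213   0] outer 203
R top [343   0] outer 352
white [(335, array([493.,   5.])), (1765, array([277.,  37.])), (1869, array([46., 84.])), (783, array([550.,  68.])), (1932, array([252.,  89.])), (1890, array([305.,  89.])), (1931, array([251., 143.])), (1912, array([305., 142.]))]
0 [[212, 2], [346, 3], [205, 189]];5 [[216, 13], [342, 13], [206, 187]];10 [[219, 23], [338, 23], [208, 186]];15 [[222, 34], [335, 34], [209, 186]];20 [[225, 46], [332, 46], [211, 186]];25 [[227, 57], [330, 57], [212, 187]];30 [[229, 69], [328, 69], [213, 188]];35 [[231, 81], [326, 81], [215, 190]];40 [[233, 93], [324, 93], [216, 193]];50 [[235, 118], [322, 118], [218, 199]];60 [[238, 143], [319, 143], [220, 206]];70 [[239, 168], [318, 168], [221, 215]];[ 0.4184 -0.1284  0.3301] [-0.266  0.06  -0.049] [ 0.52 -0.34 -2.76]
```

The tilt gauge reads the right nose rows for a level pan. Now I loosen the grip briefly so the pan pivots about the pads.

```bash
python3 -m jog '0.1 0 0 0 0' 20;  python3 -m jog '0.1 0 0 0 0;0.1 0 0 0 0' 60; python3 tilt.py | grep -v '^0 '
```

```text
t: 7.63
tool_pos: [0.4188, -0.1293, 0.33]
orientation: [2.255, 2.188, -0.0]
force: [-0.2, -0.4, -3.1]
opening: 0.0217
gripper_force: 20.0
t: 7.8
tool_pos: [0.4188, -0.1294, 0.33]
orientation: [-2.255, -2.187, 0.0]
force: [0.2, 0.8, -2.9]
opening: 0.0216
gripper_force: 60.0
L top [215   5] outer 205
R top [341   5] outer 350
white [(292, array([493.,   4.])), (1691, array([277.,  40.])), (1872, array([46., 84.])), (804, array([550.,  66.])), (1852, array([253.,  91.])), (1823, array([305.,  91.])), (1843, array([251., 145.])), (1858, array([304., 144.]))]
```

```bash
python3 -m jog '0.1 0 0 0 0' 12;  python3 -m jog '0.1 0 0 0 0;0.1 0 0 0 0' 60; python3 tilt.py | grep -v '^0 '
```

```text
t: 7.93
tool_pos: [0.4188, -0.1293, 0.3301]
orientation: [-2.255, -2.187, 0.0]
force: [-0.0, 0.6, -3.0]
opening: 0.0221
gripper_force: 12.0
t: 8.1
tool_pos: [0.4187, -0.1292, 0.3302]
orientation: [-2.255, -2.188, 0.0]
force: [-0.0, -0.2, -3.4]
opening: 0.0213
gripper_force: 60.0
L top [223  27] outer 210
R top [334  27] outer 345
white [(306, array([493.,   4.])), (1889, array([46., 84.])), (1343, array([278.,  58.])), (805, array([550.,  66.])), (1544, array([255., 103.])), (1517, array([303., 103.])), (1688, array([253., 151.])), (1644, array([303., 150.]))]
```

```bash
python3 -m jog '0.1 0 0 0 0' 12;  python3 -m jog '0.1 0 0 0 0;0.1 0 0 0 0' 60; python3 tilt.py | grep -v '^0 '
```

```text
t: 8.23
tool_pos: [0.4187, -0.129, 0.3303]
orientation: [-2.255, -2.188, -0.0]
force: [0.5, 0.7, -2.0]
opening: 0.0217
gripper_force: 12.0
t: 8.4
tool_pos: [0.4187, -0.129, 0.3303]
orientation: [2.254, 2.188, 0.0]
force: [0.2, -0.7, -2.8]
opening: 0.0214
gripper_force: 60.0
L top [227  46] outer 212
R top [330  46] outer 343
white [(313, array([493.,   4.])), (1894, array([46., 84.])), (808, array([550.,  67.])), (7512, array([278., 124.]))]
```

```bash
python3 -m jog '0.1 -0.003 0 0 0;0.1 -0.006 0 0 0;0.1 -0.003 0 0 0' 60; python3 -m jog '0.1 0 0 0 0' 13;  python3 -m jog '0.1 0 0 0 0;0.1 0 0 0 0;0.1 0 0 0 0' 60; python3 tilt.py | grep -v '^0 '
```

```text
t: 8.7
tool_pos: [0.4183, -0.1418, 0.3303]
orientation: [2.254, 2.188, -0.0]
force: [0.5, 0.3, -2.9]
opening: 0.0218
gripper_force: 60.0
t: 8.78
tool_pos: [0.4183, -0.1418, 0.3302]
orientation: [2.255, 2.187, -0.0]
force: [-0.1, 0.6, -1.8]
opening: 0.0222
gripper_force: 13.0
t: 9.03
tool_pos: [0.4183, -0.141, 0.3303]
orientation: [2.255, 2.188, 0.0]
force: [-0.0, -0.7, -1.8]
opening: 0.0214
gripper_force: 60.0
L top [230  61] outer 214
R top [327  61] outer 342
white [(1900, array([47., 79.])), (816, array([549.,  54.])), (855, array([278.,  58.])), (2963, array([257., 125.])), (2883, array([300., 124.]))]
```

```bash
python3 -m jog '0.1 0 0 0 0' 12;  python3 -m jog '0.1 0 0 0 0;0.1 0 0 0 0;0.1 0 0 0 0' 60; python3 tilt.py | grep -v '^0 '
python3 - <<'E'
from h import *
w=robot.read_camera("wrist"); c=robot.read_camera("top"); cv2.imwrite("pics/p1.png",np.hstack([cv2.resize(w["color"],(400,300)),cv2.resize(c["color"][170:275,250:390],(400,300))])[:,:,::-1])
E
```

```text
t: 9.17
tool_pos: [0.4184, -0.1409, 0.3303]
orientation: [2.254, 2.188, 0.0]
force: [0.1, 0.8, -2.7]
opening: 0.0217
gripper_force: 12.0
t: 9.42
tool_pos: [0.4184, -0.141, 0.3304]
orientation: [2.254, 2.188, 0.0]
force: [-0.5, -0.6, -1.6]
opening: 0.0216
gripper_force: 60.0
L top [233  72] outer 215
R top [323  71] outer 340
white [(1960, array([47., 79.])), (830, array([549.,  54.])), (2081, array([279.,  65.]))]
```

View pics/p1.png

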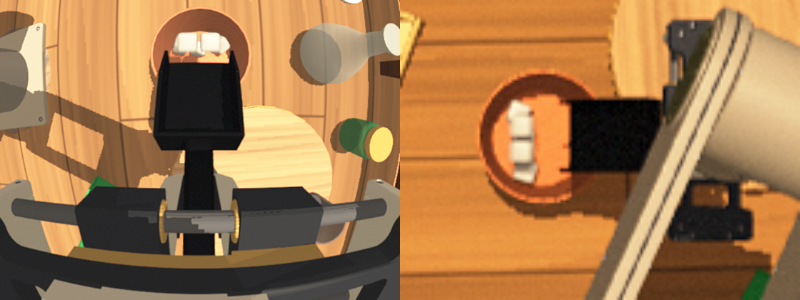

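The pan is empty, tilted about 31°, and stones show in the bucket at crop (520,140); I'll count them once the arm is out of the way. Next I go over the tray and turn to its long axis.

```bash
python3 -m jog '0.1 0.015 0.004 0 0;0.1 0.034 0.0085 0 0;0.1 0.034 0.0085 0 0;0.1 0.034 0.0085 0 0;0.1 0.034 0.0085 0 0;0.1 0.034 0.0085 0 0;0.1 0.034 0.0085 0 0;0.1 0.034 0.0085 0 0;0.1 0.034 0.0085 0 0;0.1 0.034 0.0085 0 0' 60; python3 -m jog '0.1 0.034 0.0085 0 0;0.1 0.034 0.0085 0 0;0.1 0.023 0.004 0 0;0.1 0 0 0 6.5;0.1 0 0 0 6.5;0.1 0 0 0 6.3;0.1 0 0 0 0' 60;  python3 tilt.py | grep -v '^0 '
python3 - <<'E'
from h import *
c=robot.read_camera("top"); cv2.imwrite("pics/p2.png",np.hstack([cv2.resize(c["color"][190:250,260:340],(400,300),interpolation=cv2.INTER_CUBIC),cv2.resize(c["color"],(400,300))])[:,:,::-1])
E
```

```text
t: 10.4
tool_pos: [0.5086, 0.1793, 0.3303]
orientation: [2.254, 2.188, 0.0]
force: [0.9, -0.2, -0.7]
opening: 0.0211
gripper_force: 60.0
t: 10.98
tool_pos: [0.5321, 0.268, 0.33]
orientation: [-2.594, -1.773, 0.001]
force: [0.1, -1.3, -1.5]
opening: 0.0217
gripper_force: 60.0
L top [231  72] outer 216
R top [325  72] outer 340
white [(682, array([89., 75.])), (330, array([279.,  84.])), (153, array([336.,  96.])), (185, array([212., 127.])), (212, array([219., 101.])), (1681, array([429., 186.])), (422, array([122., 252.])), (294, array([ 72., 254.]))]
```

View pics/p2.png

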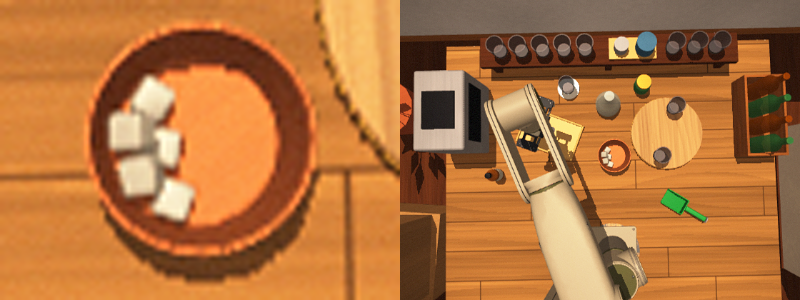

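All five stones are in the bucket, at crop (150,97), (128,130), (167,147), (138,175) and (172,200), and both tumblers still stand on the disc. Now I lower until the nose is just above the tray floor.

```bash
python3 -m jog '0.1 0 0 0.02 0;0.1 0 0 0.035 0;0.1 0 0 0.035 0;0.1 0 0 0.03 0;0.1 0 0 0.015 0;0.1 0 0 0.004 0;0.1 0 0 0 0' 60; python3 -m jog '0.1 0 0 0.004 0;0.1 -0.003 0 0.004 0;0.1 -0.006 0 0.007 0;0.1 -0.006 0 0.007 0;0.1 -0.006 0 0.007 0;0.1 -0.004 0 0.007 0;0.1 0 0 0 0' 9; python3 tilt.py | grep -v '^0 '
```

```text
t: 11.67
tool_pos: [0.5314, 0.2673, 0.1899]
orientation: [-2.587, -1.781, 0.004]
force: [0.1, 0.7, -0.9]
opening: 0.0216
gripper_force: 60.0
t: 12.25
tool_pos: [0.5219, 0.243, 0.1531]
orientation: [-2.59, -1.778, 0.005]
force: [-0.6, -0.5, -0.9]
opening: 0.0218
gripper_force: 9.0
L top [224  32] outer 211
R top [334  33] outer 346
white [(1277, array([522., 162.])), (206, array([528., 244.]))]
```

The pivot is working: tilt is down to about 14°, as the geometry predicts. Continuing the arc down to flat.

```bash
python3 -m jog '0.1 -0.003 0 0.006 0;0.1 -0.003 0 0.006 0;0.1 -0.002 0 0.006 0;0.1 -0.002 0 0.006 0;0.1 -0.001 0 0.005 0;0.1 -0.001 0 0.004 0;0.1 0 0 0.003 0;0.1 0 0 0 0;0.1 0 0 0 0' 9; python3 tilt.py | grep -v '^0 '
```

```text
t: 13.05
tool_pos: [0.5188, 0.2333, 0.119]
orientation: [-2.589, -1.779, 0.001]
force: [-0.3, -0.8, -1.6]
opening: 0.0219
gripper_force: 9.0
L top [212   0] outer 203
R top [344   0] outer 353
white [(1022, array([539., 157.])), (206, array([551., 246.]))]
```

```bash
python3 -m jog '0.1 0 0 0 0;0.3 0 0 0 0;0.5 0 0 0 0;0.6 0 0 0 0;0.6 0 0 0 0;0.6 0 0 0 0;0.6 0 0 0 0' 3; python3 -m jog '0.6 0 0 -0.01 0;0.6 0 0 -0.02 0;0.6 0 0 -0.03 0;0.6 0 0 -0.03 0;0.6 0 0 -0.03 0;0.6 0 0 -0.03 0;0.6 0 0 -0.03 0;0.6 -0.03 -0.02 0 0;0.6 -0.03 -0.02 0 0;0.6 -0.03 -0.02 0 0'; python3 -m jog '0.6 -0.036 -0.014 0 0;0.6 -0.036 -0.014 0 0;0.6 -0.036 -0.014 0 0;0.6 -0.036 -0.014 0 0;0.6 -0.036 -0.014 0 0;0.6 -0.036 0 0 0;0.6 -0.036 0 0 0;0.6 0 0 0 0'
python3 - <<'E'
from h import *
c=robot.read_camera("top"); s=robot.read_camera("scene"); cv2.imwrite("pics/f.png",np.hstack([cv2.resize(c["color"],(400,300)),cv2.resize(s["color"],(400,300))])[:,:,::-1])
V=cv2.cvtColor(c["color"],cv2.COLOR_RGB2HSV)[:,:,2]
r=cv2.minAreaRect(big((V<60).astype(np.uint8),(160,148,262,228))); p=onplane(c,r[0],.03); d=p[:2]-[.5327,.2711]; a=np.radians(68.9)
print(r,p.round(3),"along/across",d@[np.cos(a),np.sin(a)],d@[-np.sin(a),np.cos(a)])
E
```

```text
t: 13.68
tool_pos: [0.5189, 0.2332, 0.1193]
orientation: [2.589, 1.779, 0.0]
force: [1.3, -0.4, 0.3]
opening: 0.0544
gripper_force: 0.0
t: 14.52
tool_pos: [0.4299, 0.1703, 0.3005]
orientation: [2.588, 1.779, 0.002]
force: [0.1, -0.7, 0.3]
opening: 0.0559
gripper_force: 0.0
t: 15.18
tool_pos: [0.2729, -0.0448, 0.3002]
orientation: [2.595, 1.763, -0.001]
force: [0.5, -0.1, -0.7]
opening: 0.0564
gripper_force: 0.0
((208.05474853515625, 185.4744415283203), (58.52349853515625, 21.52981185913086), 19.983104705810547) [0.534 0.272 0.03 ] along/across 0.0017329265809839782 -0.0008021423726051199
```

View pics/f.png

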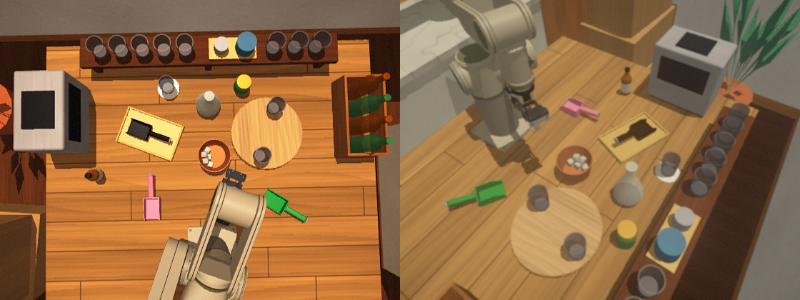

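The scoop lies flat within 2 mm of the tray's centre, at (148,131) in the left view. The five stones are in the bucket, everything is upright, and the robot touches nothing, so I hand in.

```bash
python3 -c "
from plant import robot
print(robot.close_job())"
```

```text
the job is handed in; nothing more can be done
None
```

I handed the job in at about 15 s, with no verdict returned: all five stones are in the copper bucket, the empty scoop lies flat within about 2 mm of the tray's centre, and both turntable tumblers and everything else are upright.

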